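# Load a test carrier under the stage's spring clip

## Robot

A 7-joint arm with a two-finger parallel gripper is mounted at the origin on a cart in front of the work surface, level with it; the furniture and walls round the work are solid. World frame = base frame: x ahead of the robot, y to its left, z up, the work surface at z = 0. Lengths are in m, angles in rad, forces in N, time in s.
With the tool pointing down it reaches from about 0.4 to 0.85 m from the base axis. Payload 4.5 kg.
Tool frame: the origin (TCP) lies on the centre line of the jaws, within the pads' length; the fingertips stand 8 mm ahead of it and the grasp point (between the pads) lies 11 mm behind it; z points along the fingers, x is the direction in which the jaws open and shut, and the axes are right-handed (so a half turn about z gives the same grasp; the last joint's range is limited). The gripper opens to 88 mm and grips with 3 to 60 N. Pads are 18 mm wide; open, the fingers measure 123 mm over their backs; the gripper's body (75 mm by 187 mm) begins 45 mm behind the grasp point.
Start: joints at [1.345, 0.689, -0.195, 1.565, 0.157, 0.902, -0.215], TCP at [0.161, -0.604, 0.247] pointing down, gripper open.
Joint ranges: [-3.01, 3.01], [-0.46, 2.08], [-1.47, 1.51], [0.13, 2.56], [-1, 4.14], [0.04, 2.09], [-2.66, 2.66]. Speed limits (rad/s): [2.57, 2.57, 3.14, 3.14, 3.14, 3.14, 3.14].

## Interface

Orientations are given as a unit quaternion [x, y, z, w].
In Python, from plant import r gives the robot as it stands.
- The arm moves only by the shell command python3 -m pendant 'ROWS' [FORCE]. ROWS is JSON, a list of rows, each a list of 3 entries, a list of its own where there are three numbers: the turn, a rotation vector about the tool's x, y, z in rad, then the shift along the tool's x, y, z in m, then the opening, from 0 (shut) to 1 (fully open). In form: [[[wx, wy, wz], [tx, ty, tz], claw], ...]. A call has 1 to 10 rows; each row is the pose to reach, as a shift and turn from the pose commanded when the call began, along the tool's axes at that moment; what a row does not reach only later rows make up. A row lasts 1/10 s, in which the tool goes at most 50 mm and 8.59 degrees, less where a joint would pass 70% of its speed; a pose out of reach is approached as far as the arm can. A call with a gripper value outside its range is refused whole. The fingers move at their own pace and stop on an object; FORCE is the grip in N (left out, the last holds). Time passes only in rows, so rows that repeat a pose let the fingers close. It gives the time, the measured TCP pose, the force and the opening at its end, in the units of the state.
- r.get_state(): the state, without advancing time (a new reading comes with each control period).
- r.snapshot(name): name is "side" or "top" or "wrist"; returns a dict with "image" (420x560x3 uint8, red, green, blue), "mtx" (3x3 intrinsics, pixels), "dist" ([k1, k2, p1, p2, k3] as OpenCV has them; the pictures are not rectified), "R" (3x3) and "t" (3): a world point X has camera coordinates R X + t; the wrist camera has in their place "T_tool_cam" (4x4, takes a point from camera to tool coordinates, whose origin is the TCP and whose axes are the tool frame's). Camera axes: x right, y down, z forward; pixel columns grow to the right and rows downward; lengths in m; the calibration is good to about 2 mm. A picture is of the moment at which its call begins: read the wrist's pose just before it. There is no depth.
- r.finish_job(): hands the job in, once; it reports no verdict.
The state is a dict: "clock": time; "q": joint angles; "qd": joint speeds; "joint_torque": joint torques, N m; "tool_pos": TCP position; "eef_rot": TCP orientation; "contact_force": force on the tool from outside, world axes, zero at the start; "moment": the same for the moment, N m; "opening": opening from 0.0 (shut) to 1.0 (fully open).
Only numpy, scipy, OpenCV 4.12 (cv2) and the standard library are available. Lean on these libraries where they do the work, as an engineer would, in place of code of your own. Each camera call takes 0.05 s, during which the arm holds its last target. There are 200 camera calls.

## Task

Load the flat test-cassette carrier into the stage: with one fingertip hold the long pedal of the spring clip fully down so that its jaw lifts, and meanwhile push the carrier's upright tab with the other fingertip until the carrier has slid under the jaw and is fully home against the end stop. Keep the pedal down until it is home, then let it up so that the jaw clamps the carrier, and move the hand clear. Only press and push: do not pinch, lift or tip the carrier, and leave the things around alone.

Things in the scene. Friction and masses are not known exactly. Their poses are not given: they have to be found in the camera images.
- stage: Fixed grey stage, own x from -92 to +58 mm, y from -25 to +72. Origin on the worktop; own x is the way the carrier is pushed in, z up. The channel runs along x on y=0: floor 8 mm above the worktop, between dark guide rails 37 mm apart, rail tops 13 mm above the worktop. The clip's jaw crosses it at x +6 to +26 and blocks it until the pedal is pressed.
- stage_stop (a point): Foot of the end stop's face, on the channel's centre line and floor (stage x=+50, y=0). The stop is a dark bar 12 mm high across the channel.
- clip_shaft (a point): Point on the axis of the clip's steel shaft (8 mm diameter, along stage x, at y=+31, 18 mm above the worktop), between channel and pedal. Its bearing blocks at stage x=-86 and +38 are 24 mm high.
- clip (a joint): Angle of the spring clip: 0 at rest (jaw 1 mm over the channel floor, the carrier cannot pass); grows as the pedal is pressed, to a hard stop at 0.38 (jaw 12 mm over the floor). About 0.15 with the jaw resting on the carrier's plate. It springs back when the pedal is let go: about 3 N at the pedal's middle to begin, 6 N at the stop.
- clip_pedal (a point): Middle of the top face of the pedal, a dark grooved plate 96 mm long (stage x -108 to -12) and 26 mm wide (y 44 to 70), moving with it: 28 mm above the worktop at rest, about 18 at the stop. Press anywhere along it; a fingertip can slide along it. Two tips of one hand at equal height, 40 to 75 mm apart, straddling the shaft, can press it and push the tab together, over the guide rail.
- clip_jaw (a point): Underside of the tip of the clip's jaw, over the middle of the channel at stage x=+16; it rises as the pedal is pressed.
- holder: The loose white cassette carrier, about 60 g: a plate 66 mm long (own x), 34 wide, 5 thick with a flat grey test cassette fixed on it (top 6 mm), lying in the channel before the jaw, its x along the stage's x. Origin at the centre of its underside; at home this is at stage x=+17. An upright tab stands at its rear end.
- holder_tab (a point): Middle of the rear face of the carrier's upright tab, own x=-33 mm, where to push. The tab is 28 mm wide (y), 5 mm thick (x) and its top is 22 mm above the carrier's underside, 30 mm above the worktop.
- oil_drop: Small brown dropper bottle, 34 mm diameter, 78 mm tall, beyond the end stop; bystander. Origin at the centre of its underside.
- stain_a: Blue reagent bottle with a white cap, 60 mm diameter, 145 mm tall, beyond the end stop; bystander. Origin at the centre of its underside.
- white_puck: Rounded white puck 34x55x16 mm behind the open end of the stage; bystander. Origin at the centre of its underside.
- slide_box: Flat green slide box 86x165x34 mm standing at the back; bystander. Origin at the centre of its underside.
Things that resemble listed ones, but are neither listed nor needed, are in the scene too. Leave any yellow look-alike of the holder alone.

How it is judged:
By the outcome, as a careful person would: the job done as asked, in the order asked, and still so for the second after the job is handed in, with the robot touching nothing.
It also fails if it takes over 32 s, if anything falls off the work surface, if the arm or the gripper's body presses on something with over 40 N, if the wrist force passes 120 N, or if a joint passes its speed limit or range.

## Working session

There is one attempt and no reset: what is moved stays moved. The work goes in short steps, Python scripts to look and compute and a shell command to move; the robot and the scene stay as the last step left them, time stands still between calls to the robot, and variables do not carry over. Pictures are saved under pics/ and viewed, about 8 in all and at most 12, crops included, and the job is handed in when it is done.

```bash
mkdir -p pics; ls; python3 - <<'E'
from plant import r
import cv2,json,pickle
s=r.get_state(); print({k:s[k] for k in('clock','tool_pos','eef_rot','contact_force','opening')})
for n in("top","side"):
    d=r.snapshot(n); pickle.dump(d,open(f'{n}0.pkl','wb')); cv2.imwrite(f'pics/{n}0.png',d['image'][:,:,::-1])
    print(n,d['mtx'],d['dist'],d['R'],d['t'])
E
```

```text
pics
{'clock': 0.0, 'tool_pos': array([ 0.16032575, -0.6034459 ,  0.24591394]), 'eef_rot': array([ 7.92769856e-01, -6.09520385e-01, -7.80274578e-04, -4.97410274e-04]), 'contact_force': array([-0.21320975,  0.76115838,  0.54483463]), 'opening': 0.9982558786556298}
top [[482.79930457   0.         277.61032202]
 [  0.         482.79930457 206.03784158]
 [  0.           0.           1.        ]] [-0.05039161  0.          0.          0.          0.        ] [[ 0.01005835 -0.99986755 -0.01279519]
 [-0.99652459 -0.00896494 -0.08281532]
 [ 0.08268964  0.0135837  -0.99648277]] [-0.12333373  0.56625234  1.17151811]
side [[445.33030624   0.         284.96436157]
 [  0.         445.33030624 211.6377487 ]
 [  0.           0.           1.        ]] [-0.07672129  0.          0.          0.          0.        ] [[ 0.99551204  0.09160307  0.02376228]
 [ 0.06927441 -0.53431853 -0.84243977]
 [-0.06447344  0.84030505 -0.53826628]] [-0.53968815 -0.06825378  1.09947653]
```

View pics/top0.png

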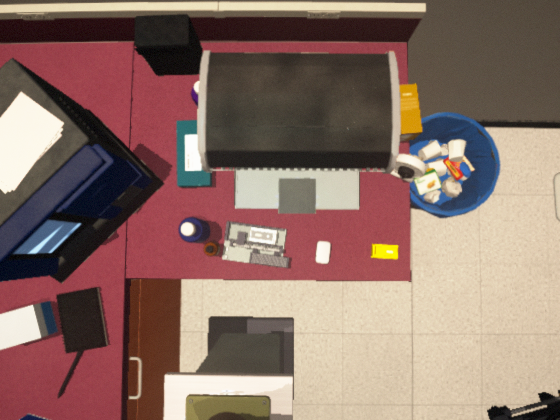

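View pics/side0.png

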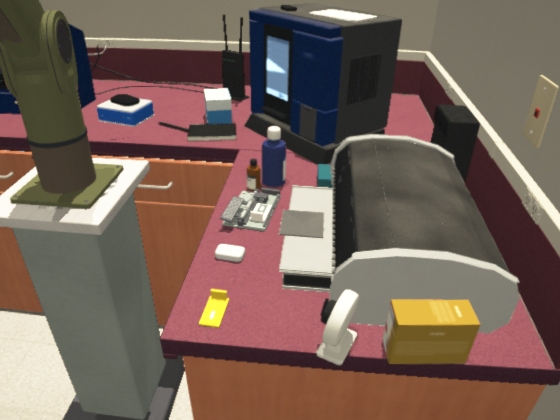

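Top view: the stage is at about (255,243), with its insertion direction pointing image-left towards the bottles at (192,229) and (210,248). The pedal is at (265,258), nearest the robot. The yellow look-alike at (385,251) is out of the stage; the white carrier in the channel at about (263,236) is the one meant. I'll confirm that in a crop.

```bash
python3 - <<'E'
import cv2,pickle,numpy as np
a=pickle.load(open('top0.pkl','rb'))['image'][212:277,215:300,::-1]
b=pickle.load(open('side0.pkl','rb'))['image'][180:240,210:295,::-1]
f=lambda i:cv2.resize(i,None,fx=8,fy=8,interpolation=cv2.INTER_CUBIC)
cv2.imwrite('pics/c0.png',f(a)); cv2.imwrite('pics/c1.png',f(b))
E
```

```text
(no output)
```

View pics/c0.png

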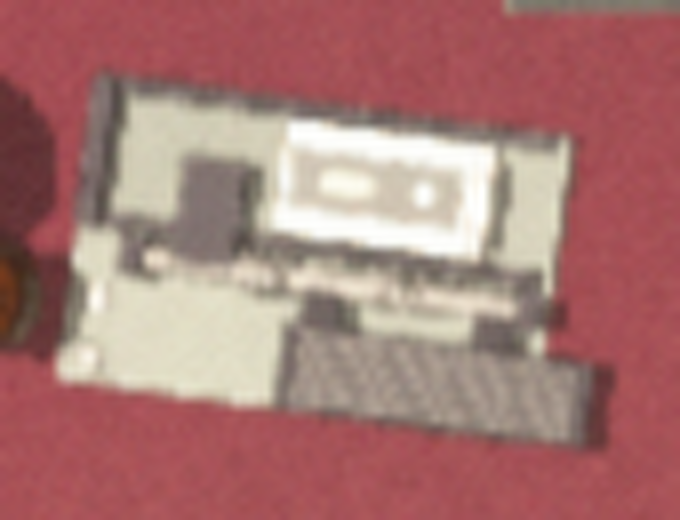

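The crop shows the white carrier with its grey cassette lying in the channel, crop corners (285,120), (498,150), (485,260) and (275,230). The jaw is at (215,210) and the grooved pedal has corners (292,322), (585,362), (578,445) and (280,405). Next I fit the stage pose.

```bash
cat > h.py <<'E'
import cv2,pickle,numpy as np
from scipy.spatial.transform import Rotation as Ro
def cast(d,uv,z,R=None,t=None):
    R=d['R'] if R is None else R; t=d['t'] if t is None else t
    p=cv2.undistortPoints(np.array(uv,float).reshape(-1,1,2),d['mtx'],d['dist'])[:,0]
    dirs=np.c_[p,np.ones(len(p))]@R; c=-R.T@t
    return c+dirs*((np.array(z)-c[2])/dirs[:,2])[:,None]
def fit(a,b): # 2D rigid b=R a+t
    a,b=np.array(a),np.array(b); ca,cb=a.mean(0),b.mean(0)
    H=(a-ca).T@(b-cb); th=np.arctan2(H[0,1]-H[1,0],H[0,0]+H[1,1])
    Rm=np.array([[np.cos(th),-np.sin(th)],[np.sin(th),np.cos(th)]]); return th,Rm,cb-Rm@ca
E
python3 - <<'E'
from h import *
d=pickle.load(open('top0.pkl','rb'))
P=[((292,322),(-12,44),28),((585,362),(-108,44),28),((578,445),(-108,70),28),((280,405),(-12,70),28),((62,378),(58,72),8),((570,135),(-92,-25),13),((100,75),(58,-25),20)]
px=lambda c:(np.array(c)+.5)/8-.5+[215,212]
W=cast(d,[px(p[0]) for p in P],[p[2]/1e3 for p in P])[:,:2]
S=np.array([p[1] for p in P])/1e3
th,Rm,t=fit(S,W); print('yaw',th,'origin',t); print('res mm',((S@Rm.T+t-W)*1e3).round(1))
C=cast(d,[px(c) for c in [(285,120),(498,150),(485,260),(275,230)]],[.013,.03,.03,.013])[:,:2]
print('carrier in stage',((C-t)@Rm*1e3).round(1))
B=cast(d,[(192,229),(210,248),(322,252)],[.145,.078,.016])[:,:2]; print('bottles',((B-t)@Rm*1e3).round(0))
for n,p in dict(tab=(-80,0),ped=(-60,57),stop=(50,0)).items(): print(n,Rm@np.array(p)/1e3+t)
from plant import r
s=r.get_state();T=Ro.from_quat(s['eef_rot']).as_matrix();print(T.round(3))
print('stage x angle',np.degrees(th),'tool x angle',np.degrees(np.arctan2(T[1,0],T[0,0])))
E
```

```text
yaw 1.4491807732261153 origin [ 0.49929434 -0.04571593]
res mm [[ 0.2  1.9]
 [-0.3 -3.7]
 [-0.8 -2.5]
 [-0.4  1.7]
 [-0.8  2. ]
 [ 0.4 -1.3]
 [ 1.7  1.8]]
carrier in stage [[ -2.3 -17.5]
 [-69.5 -16.4]
 [-70.   17.4]
 [ -3.8  16.7]]
bottles [[ 115.    9.]
 [  80.   47.]
 [-187.   22.]]
tab [ 0.48958906 -0.12512505]
ped [ 0.43543639 -0.09835776]
stop [0.50536014 0.00391477]
[[ 0.257 -0.966 -0.001]
 [-0.966 -0.257  0.002]
 [-0.002  0.    -1.   ]]
stage x angle 83.03194205736166 tool x angle -75.11138621571165
```

View pics/c1.png

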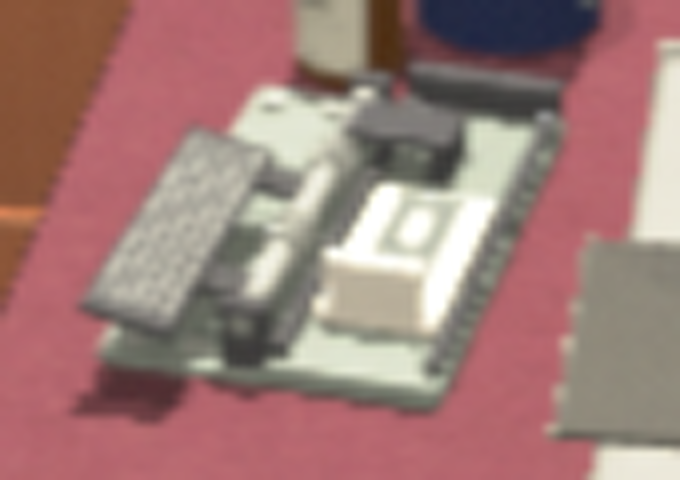

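```bash
cat >> h.py <<'E'
TH=1.4492; O=np.array([.4993,-.0457])
Rs=np.array([[np.cos(TH),-np.sin(TH)],[np.sin(TH),np.cos(TH)]])
def now(show=True):
    from plant import r
    s=r.get_state(); T=Ro.from_quat(s['eef_rot']).as_matrix(); p=np.array(s['tool_pos'])
    if show: print('t',round(s['clock'],2),'stage xy mm',((p[:2]-O)@Rs*1e3).round(1),'tipz',round(p[2]*1e3-8,1),'F',np.round(s['contact_force'],1),'gap',round(88*s['opening'],1),'tilt',T[:,2].round(3))
    return p,T
def go(sx,sy,tipz):
    p,T=now(); g=np.r_[Rs@np.array([sx,sy])/1e3+O,tipz/1e3+.008]
    x=np.r_[-Rs[:,1],0]; z=np.array([0,0,-1.]); Tg=np.c_[x,np.cross(z,x),z]
    print('turn',Ro.from_matrix(T.T@Tg).as_rotvec().round(4),'shift',(T.T@(g-p)).round(4))
E
python3 -c "
from h import *
go(-88,30,150)"
```

```text
t 0.1 stage xy mm [-594.8  268.8] tipz 238.0 F [ 0.  -0.4  0.8] gap 88.2 tilt [-0.001  0.002 -1.   ]
turn [-9.0000e-04  1.5000e-03 -1.1893e+00] shift [-0.3814 -0.4103  0.0885]
```

```bash
R='x'; python3 -m pendant '[[[0,0,-1.189],[-0.381,-0.41,0.0],0.55],[[0,0,-1.189],[-0.381,-0.41,0.0],0.55],[[0,0,-1.189],[-0.381,-0.41,0.0],0.55],[[0,0,-1.189],[-0.381,-0.41,0.0],0.55],[[0,0,-1.189],[-0.381,-0.41,0.0],0.55],[[0,0,-1.189],[-0.381,-0.41,0.0],0.55],[[0,0,-1.189],[-0.381,-0.41,0.0],0.55],[[0,0,-1.189],[-0.381,-0.41,0.0],0.55],[[0,0,-1.189],[-0.381,-0.41,0.0],0.55],[[0,0,-1.189],[-0.381,-0.41,0.0],0.55]]'; python3 -c "
from h import *
go(-88,30,150)"
```

```text
clock: 1.1
tool_pos: [0.4276, -0.1793, 0.2466]
eef_rot: [0.998, -0.061, -0.0, -0.0]
contact_force: [0.9, -0.5, 1.2]
opening: 0.553
t 1.1 stage xy mm [-141.3   54.9] tipz 238.6 F [ 0.9 -0.5  1.2] gap 48.6 tilt [-0.  0. -1.]
turn [-0.      0.0004 -0.0007] shift [ 0.0249 -0.0534  0.0885]
```

```bash
python3 -m pendant '[[[0,0,0],[0.025,-0.053,0.06],0.55],[[0,0,0],[0.025,-0.053,0.089],0.55],[[0,0,0],[0.025,-0.053,0.089],0.55],[[0,0,0],[0.025,-0.053,0.089],0.55],[[0,0,0],[0.025,-0.053,0.089],0.55]]'; python3 - <<'E'
from h import *
from plant import r
p,T=now(); d=r.snapshot('wrist'); pickle.dump((d,p,T),open('w1.pkl','wb')); cv2.imwrite('pics/w1.png',d['image'][:,:,::-1])
print(d['T_tool_cam'],d['mtx'],d['dist'])
E
```

```text
clock: 1.6
tool_pos: [0.4581, -0.133, 0.1587]
eef_rot: [0.998, -0.062, 0.0, 0.001]
contact_force: [0.1, 0.1, -0.1]
opening: 0.55
t 1.6 stage xy mm [-91.7  30.3] tipz 150.7 F [ 0.1  0.1 -0.1] gap 48.4 tilt [ 0.    -0.001 -1.   ]
[[ 9.99999673e-01 -6.41093295e-04  4.92104125e-04  5.25756715e-04]
 [ 4.74908648e-04  9.58811273e-01  2.84043513e-01 -7.24612212e-02]
 [-6.53933374e-04 -2.84043187e-01  9.58811264e-01 -1.38635587e-01]
 [ 0.00000000e+00  0.00000000e+00  0.00000000e+00  1.00000000e+00]] [[356.17596802   0.         279.14915783]
 [  0.         356.17596802 210.53247275]
 [  0.           0.           1.        ]] [0.02666035 0.         0.         0.         0.        ]
```

View pics/w1.png

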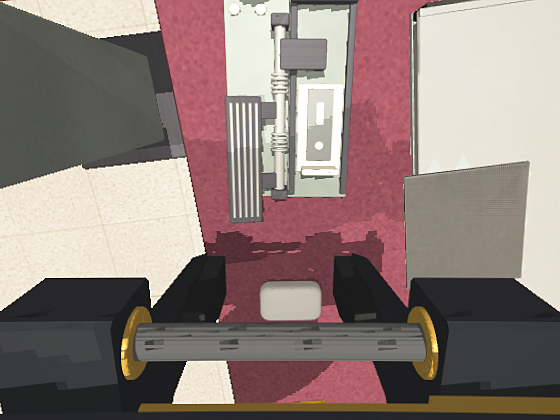

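Wrist view: the pedal corners are (228,96), (260,97), (262,219) and (231,222). The tab's top rear edge runs (302,175)–(338,175), the stage's open end is at row 196, and the puck is at (290,300). Refining the stage pose from this.

```bash
python3 - <<'E'
from h import *
d,p,T=pickle.load(open('w1.pkl','rb'))
M=d['T_tool_cam']; Rc=M[:3,:3].T@T.T; t=-Rc@(p+T@M[:3,3])
N=['ped-12,44','ped-12,70','ped-108,44','ped-108,70','tab','tab','end-92,-25','shaft-86','puck','jaw +6 rear','jaw rear']
uv=[(260,97),(228,96),(262,219),(231,222),(302,175),(338,175),(345,196),(279,197),(290,320),(282,68),(326,70)]
z=np.array([28,28,28,28,30,30,10,24,16,24,24])/1e3
W=cast(d,uv,z,Rc,t)[:,:2]
for n,w in zip(N,(W-O)@Rs*1e3): print(n,w.round(1))
S=np.array([(-12,44),(-12,70),(-108,44),(-108,70),(-92,-25)])/1e3
th,Rm,t2=fit(S,W[[0,1,2,3,6]]); print(th,t2,((S@Rm.T+t2-W[[0,1,2,3,6]])*1e3).round(1))
E
```

```text
ped-12,44 [-14.   43.1]
ped-12,70 [-13.3  66. ]
ped-108,44 [-106.1   43.2]
ped-108,70 [-108.6   67.9]
tab [-70.5  12.1]
tab [-70.6 -15.2]
end-92,-25 [-92.1 -25.2]
shaft-86 [-89.2  29.7]
puck [-206.1   20.1]
jaw +6 rear [ 5.6 27.2]
jaw rear [ 4.1 -4.2]
1.4431300086916559 [ 0.50118168 -0.04661599] [[ 1.2  1.5]
 [-1.9  1.3]
 [ 0.3 -2.3]
 [-0.7  0.4]
 [ 1.2 -0.9]]
```

```bash
python3 -m pendant '[[[0,0,0],[0.001,0,0.05],0.55],[[0,0,0],[0.001,0,0.09],0.55],[[0,0,0],[0.001,0,0.115],0.55],[[0,0,0],[0.001,0,0.115],0.55],[[0,0,0],[0.001,0,0.115],0.55]]'; python3 - <<'E'
from h import *
from plant import r
p,T=now(); d=r.snapshot('wrist'); cv2.imwrite('pics/w2.png',d['image'][:,:,::-1]); go(-90,29,35)
E
```

```text
clock: 2.15
tool_pos: [0.4598, -0.1327, 0.044]
eef_rot: [0.998, -0.062, 0.001, 0.0]
contact_force: [-0.0, -0.0, 0.9]
opening: 0.548
t 2.15 stage xy mm [-91.2  28.6] tipz 36.0 F [-0.  -0.   0.9] gap 48.3 tilt [ 0.001 -0.001 -1.   ]
t 2.2 stage xy mm [-91.   28.2] tipz 36.5 F [ 0.8 -0.   0.3] gap 48.8 tilt [ 0.003 -0.001 -1.   ]
turn [ 0.0004 -0.0028 -0.0021] shift [-0.0008 -0.001   0.0015]
```

View pics/w2.png

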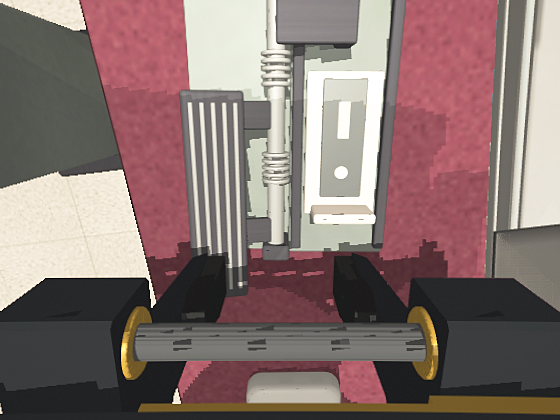

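The left tip is over the pedal (cols 190–228) and the right tip (335–372) is behind the tab, in line with it. Pressing down.

```bash
python3 -m pendant '[[[0,0,0],[0,0,0.005],0.55],[[0,0,0],[0,0,0.01],0.55],[[0,0,0],[0,0,0.014],0.55],[[0,0,0],[0,0,0.014],0.55],[[0,0,0],[0,0,0.014],0.55]]'; python3 -c "
from h import *
now()"
```

```text
clock: 2.7
tool_pos: [0.4589, -0.132, 0.0289]
eef_rot: [0.998, -0.061, -0.0, 0.001]
contact_force: [-1.7, -0.8, 5.0]
opening: 0.552
t 2.7 stage xy mm [-90.5  29.6] tipz 20.9 F [-1.7 -0.8  5. ] gap 48.6 tilt [-0.001 -0.001 -1.   ]
```

```bash
python3 -m pendant '[[[0,0,0],[0,0,0.001],0.55],[[0,0,0],[0,0,0.002],0.55],[[0,0,0],[0,0,0.002],0.55],[[0,0,0],[0,0,0.002],0.55]]';python3 -m pendant '[[[0,0,0],[0,0,0.001],0.55],[[0,0,0],[0,0,0.002],0.55],[[0,0,0],[0,0,0.002],0.55],[[0,0,0],[0,0,0.002],0.55]]'; python3 -c "
from h import *
now()"
```

```text
clock: 3.1
tool_pos: [0.4588, -0.132, 0.027]
eef_rot: [0.998, -0.061, -0.0, 0.001]
contact_force: [-1.3, -0.8, 6.4]
opening: 0.554
clock: 3.5
tool_pos: [0.4588, -0.132, 0.0257]
eef_rot: [0.998, -0.061, -0.0, 0.001]
contact_force: [-1.8, 0.2, 14.0]
opening: 0.547
t 3.5 stage xy mm [-90.6  29.7] tipz 17.7 F [-1.8  0.2 14. ] gap 48.1 tilt [-0.    -0.001 -1.   ]
```

Hard stop reached: the force stepped from 6 to 14 N at tip z 17.7 mm. Now pushing, about 65 mm of travel to home.

```bash
python3 -m pendant '[[[0,0,0],[0,-0.004,0],0.55],[[0,0,0],[0,-0.008,0],0.55],[[0,0,0],[0,-0.012,0],0.55],[[0,0,0],[0,-0.016,0],0.55],[[0,0,0],[0,-0.02,0],0.55],[[0,0,0],[0,-0.024,0],0.55],[[0,0,0],[0,-0.028,0],0.55],[[0,0,0],[0,-0.03,0],0.55],[[0,0,0],[0,-0.03,0],0.55]]'; python3 - <<'E'
from h import *
from plant import r
p,T=now(); d=r.snapshot('wrist'); cv2.imwrite('pics/w3.png',d['image'][:,:,::-1])
E
```

```text
clock: 4.4
tool_pos: [0.4607, -0.1073, 0.0257]
eef_rot: [0.998, -0.063, -0.002, 0.005]
contact_force: [-3.0, -9.4, 12.3]
opening: 0.551
t 4.4 stage xy mm [-65.8  30.9] tipz 17.7 F [-3.  -9.4 12.3] gap 48.5 tilt [-0.005 -0.009 -1.   ]
```

View pics/w3.png

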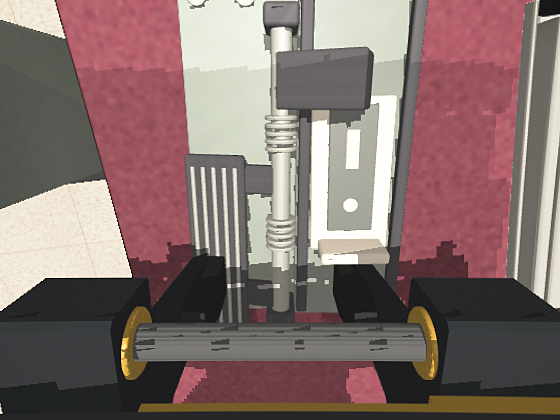

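```bash
cat >> h.py <<'E'
def wc(d,p,T,uv,z):
    M=d['T_tool_cam']; Rc=M[:3,:3].T@T.T; t=-Rc@(p+T@M[:3,3])
    return (((cast(d,uv,np.array(z)/1e3,Rc,t)[:,:2]-O)@Rs)*1e3).round(1)
E
python3 - <<'E'
from h import *
from plant import r
p,T=now(); d=r.snapshot('wrist')
print('tab front/rear top',wc(d,p,T,[(320,240),(386,240),(320,252),(388,250)],[30]*4))
print('plate front right corner, jaw tip',wc(d,p,T,[(397,97),(277,108),(370,110)],[13,28,28]))
cv2.imwrite('pics/w4.png',cv2.resize(d['image'][30:280,240:420,::-1],None,fx=3,fy=2.4))
E
```

```text
t 4.45 stage xy mm [-65.8  30.9] tipz 17.7 F [-3.  -8.8 13.1] gap 48.3 tilt [-0.005 -0.009 -1.   ]
tab front/rear top [[-45.5  13.7]
 [-45.6 -12.7]
 [-50.7  13.6]
 [-49.9 -13.8]]
plate front right corner, jaw tip [[  9.1 -17.3]
 [  5.5  30.7]
 [  4.6  -3.2]]
```

View pics/w4.png

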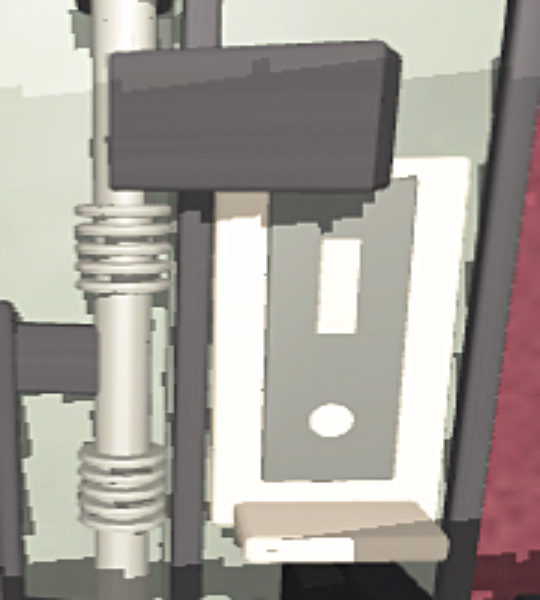

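The carrier is straight and its front is already under the lifted jaw (tab at about x −50 in the stage frame). I'll keep going.

```bash
python3 -m pendant '[[[0,0,0],[0,-0.004,0],0.55],[[0,0,0],[0,-0.008,0],0.55],[[0,0,0],[0,-0.012,0],0.55],[[0,0,0],[0,-0.016,0],0.55],[[0,0,0],[0,-0.02,0],0.55],[[0,0,0],[0,-0.024,0],0.55],[[0,0,0],[0,-0.026,0],0.55],[[0,0,0],[0,-0.026,0],0.55]]'; python3 -m pendant '[[[0,0,0],[0,-0.003,0],0.55],[[0,0,0],[0,-0.006,0],0.55],[[0,0,0],[0,-0.006,0],0.55]]'; python3 - <<'E'
from h import *
from plant import r
p,T=now(); d=r.snapshot('wrist'); pickle.dump((d,p,T),open('w5.pkl','wb')); cv2.imwrite('pics/w5.png',d['image'][:,:,::-1])
E
```

```text
clock: 5.3
tool_pos: [0.4636, -0.0819, 0.0257]
eef_rot: [0.998, -0.063, -0.002, 0.005]
contact_force: [-3.1, -11.1, 13.1]
opening: 0.549
clock: 5.6
tool_pos: [0.4643, -0.0761, 0.0257]
eef_rot: [0.998, -0.063, -0.002, 0.005]
contact_force: [-2.8, -11.1, 13.8]
opening: 0.55
t 5.6 stage xy mm [-34.4  31.1] tipz 17.7 F [ -2.8 -11.1  13.8] gap 48.4 tilt [-0.005 -0.01  -1.   ]
```

View pics/w5.png

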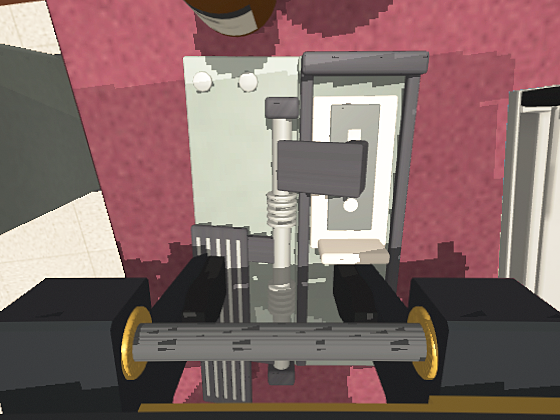

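```bash
python3 - <<'E'
from h import *
d,p,T=pickle.load(open('w5.pkl','rb'))
print('tab rear',wc(d,p,T,[(320,252),(388,250)],[30]*2),'plate front',wc(d,p,T,[(315,97),(397,97)],[13]*2),'stop face top',wc(d,p,T,[(310,75),(420,73)],[20]*2))
E
python3 -m pendant '[[[0,0,0],[0,-0.002,0],0.55],[[0,0,0],[0,-0.004,0],0.55],[[0,0,0],[0,-0.006,0],0.55],[[0,0,0],[0,-0.006,0],0.55]]'; python3 -c "
from h import *
now()"
```

```text
tab rear [[-19.3  13.8]
 [-18.5 -13.7]] plate front [[ 40.8  15.7]
 [ 40.5 -17.1]] stop face top [[ 48.6  18.4]
 [ 48.9 -22.6]]
clock: 6.05
tool_pos: [0.4649, -0.0703, 0.0257]
eef_rot: [0.998, -0.063, -0.002, 0.005]
contact_force: [-3.1, -11.5, 14.3]
opening: 0.551
t 6.05 stage xy mm [-28.6  31.1] tipz 17.7 F [ -3.1 -11.5  14.3] gap 48.4 tilt [-0.005 -0.01  -1.   ]
```

```bash
for i in 1; do python3 -m pendant '[[[0,0,0],[0,-0.001,0],0.55],[[0,0,0],[0,-0.002,0],0.55],[[0,0,0],[0,-0.002,0],0.55]]' | grep -E 'tool|force'; python3 -m pendant '[[[0,0,0],[0,-0.001,0],0.55],[[0,0,0],[0,-0.002,0],0.55],[[0,0,0],[0,-0.002,0],0.55]]'| grep -E 'tool|force'; done;  python3 -c "
from h import *
now()"
```

```text
tool_pos: [0.4651, -0.0687, 0.0257]
contact_force: [-2.9, -11.0, 14.4]
tool_pos: [0.4651, -0.0682, 0.0258]
contact_force: [-3.0, -13.5, 12.3]
t 6.65 stage xy mm [-26.5  31.2] tipz 17.8 F [ -3.  -13.5  12.3] gap 48.4 tilt [-0.006 -0.013 -1.   ]
```

Only 0.5 mm of motion for 2 mm commanded, with the force rising: that looks like the stop. I'll push a little more and then look.

```bash
python3 -m pendant '[[[0,0,0],[0,-0.001,0],0.55],[[0,0,0],[0,-0.003,0],0.55],[[0,0,0],[0,-0.003,0],0.55],[[0,0,0],[0,-0.003,0],0.55]]'| grep -E 'tool|force';  python3 - <<'E'
from h import *
from plant import r
p,T=now(); d=r.snapshot('wrist'); pickle.dump((d,p,T),open('w6.pkl','wb')); cv2.imwrite('pics/w6.png',cv2.resize(d['image'][50:300,170:450,::-1],None,fx=2.4,fy=2.4))
E
```

```text
tool_pos: [0.4651, -0.0678, 0.0258]
contact_force: [-2.7, -19.3, 12.9]
t 7.05 stage xy mm [-26.1  31.3] tipz 17.8 F [ -2.7 -19.3  12.9] gap 48.8 tilt [-0.007 -0.016 -1.   ]
```

View pics/w6.png

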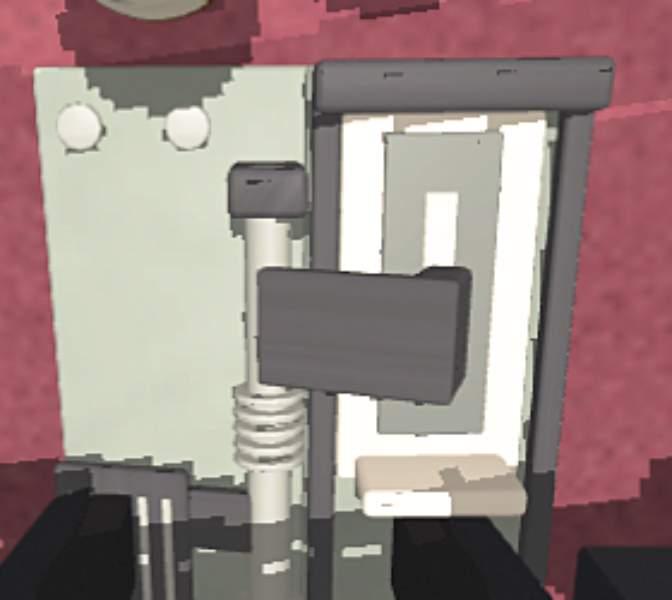

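The plate meets the stop bar across its full width (crop row 110), so the carrier is home. Next: back the tip off the tab with the pedal still held, then raise.

```bash
python3 -m pendant '[[[0,0,0],[0,0.004,0],0.55],[[0,0,0],[0,0.008,0],0.55],[[0,0,0],[0,0.013,0],0.55],[[0,0,0],[0,0.013,0],0.55],[[0,0,0],[0,0.013,0],0.55]]'| grep -E 'tool|force';  python3 -c "
from h import *
now()"
```

```text
tool_pos: [0.4652, -0.0685, 0.0257]
contact_force: [-4.4, 4.1, 16.1]
t 7.6 stage xy mm [-26.8  31.1] tipz 17.7 F [-4.4  4.1 16.1] gap 48.2 tilt [-0.002  0.002 -1.   ]
```

```bash
python3 -m pendant '[[[0,0,0],[0,0.004,0],0.55],[[0,0,0],[0,0.007,0],0.55],[[0,0,0],[0,0.007,0],0.55],[[0,0,0],[0,0.007,0],0.55]]'| grep -E 'tool|force';  python3 -c "
from h import *
now()"
```

```text
tool_pos: [0.4652, -0.07, 0.0256]
contact_force: [-4.4, 14.8, 17.7]
t 8.0 stage xy mm [-28.2  30.9] tipz 17.6 F [-4.4 14.8 17.7] gap 48.4 tilt [ 0.001  0.009 -1.   ]
```

```bash
python3 -m pendant '[[[0,0,0],[0,0.001,-0.002],0.55],[[0,0,0],[0,0.001,-0.004],0.55],[[0,0,0],[0,0.001,-0.007],0.55],[[0,0,0],[0,0.001,-0.01],0.55],[[0,0,0],[0,0.001,-0.013],0.55],[[0,0,0],[0,0.001,-0.017],0.55],[[0,0,0],[0,0.001,-0.025],0.55],[[0,0,0],[0,0.001,-0.035],0.55],[[0,0,0],[0,0.001,-0.05],0.55],[[0,0,0],[0,0.001,-0.08],0.55]]'| grep -E 'tool|force'; python3 -m pendant '[[[0,0,0],[0,0.02,-0.04],0.55],[[0,0,0],[0,0.05,-0.07],0.55],[[0,0,0],[0,0.05,-0.07],0.55],[[0,0,0],[0,0.05,-0.07],0.55]]'| grep -E 'tool|force'; python3 - <<'E'
from h import *
from plant import r
p,T=now(); d=r.snapshot('wrist'); pickle.dump((d,p,T),open('w7.pkl','wb')); cv2.imwrite('pics/w7.png',cv2.resize(d['image'][:250,170:450,::-1],None,fx=2.4,fy=2.4))
E
```

```text
tool_pos: [0.465, -0.078, 0.1049]
contact_force: [0.8, -0.4, 1.3]
tool_pos: [0.4599, -0.1287, 0.1758]
contact_force: [0.5, 0.8, 0.0]
t 9.4 stage xy mm [-87.2  29.1] tipz 167.8 F [0.5 0.8 0. ] gap 48.2 tilt [ 0.002 -0.001 -1.   ]
```

View pics/w7.png

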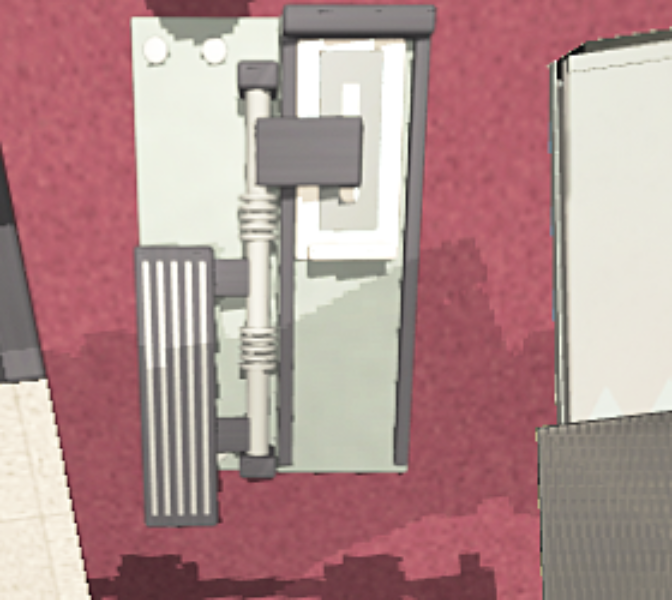

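```bash
python3 - <<'E'
from h import *
d,p,T=pickle.load(open('w7.pkl','rb'))
px=lambda c:np.array(c)/2.4+[170,0]
L=[(297,260),(391,260),(300,40),(405,40),(287,35),(432,35),(282,466),(406,470)]
print(wc(d,p,T,[px(c) for c in L],[30,30,13,13,8+12,20,13,9]))
g=d['image'][10:24,[300,310,330]].sum(2); print(g.T)
E
```

```text
[[-17.5  16.7]
 [-17.6 -13.3]
 [ 48.5  15.6]
 [ 48.3 -17.4]
 [ 48.4  19.9]
 [ 48.1 -24.6]
 [-89.3  20.8]
 [-92.  -24.9]]
[[409 392 333 235 148 104 319 765 765 765 765 765 765 765]
 [406 388 334 241 146 102 414 638 728 765 765 651 684 678]
 [398 381 329 232 142 143 458 645 655 765 765 765 765 765]]
```

```bash
python3 -c "
from h import *
from plant import r
now(); print(r.finish_job())"
```

```text
t 9.45 stage xy mm [-86.   29.5] tipz 167.0 F [ 0.3  0.6 -0.6] gap 48.4 tilt [ 0.  0. -1.]
the job is handed in; nothing more can be done
None
```

The carrier is loaded and clamped, and I handed the job in at 9.45 s. No verdict was reported.

**What I did:** I pressed the pedal to its hard stop with one fingertip; the force stepped from 6 to 14 N at 17.7 mm tip height. With the pedal held, the other fingertip pushed the tab until the carrier met the end stop: motion stalled and the push force rose from 11 to 19 N. I then backed off the tab with the pedal still down, let the pedal up and raised the hand clear.

**Last checks:**
- **Home:** the plate's front edge measured x 48.4 mm and the stop face 48.3 mm, both in my fitted stage frame. That frame reads about 1.5 mm low against the nominal 50 mm, which is within the calibration's 2 mm.
- **Clamped:** in the last picture the jaw lies over the cassette, the carrier is straight and the pedal is up. I did not measure the clip angle.
- **Clear:** contact force was about 0 N, with the tips 167 mm above the worktop.
- **Surroundings:** the path stayed clear of the bottles, puck, box and yellow look-alike, but I took no final overview picture to confirm they had not moved.

**Disagreement:** the first top-view fit left errors of up to 3.7 mm along the stage. The wrist-camera check agreed with that fit to about 1–4 mm, so I kept it.

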